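# Fold down the bit leaf and shut the drill case

## Robot

A 6-joint arm with a two-finger parallel gripper is mounted at the origin on the work surface. World frame = base frame: x ahead of the robot, y to its left, z up, the work surface at z = 0. Lengths are in m, angles in degrees, forces in N, time in s.
With the tool pointing down it reaches from about 0.35 to 1 m from the base axis. Payload 7.1 kg.
Tool frame: the origin (TCP) lies midway between the tips of the shut fingers; the grasp point (between the pads) lies 19 mm behind it; z points along the fingers, x is the direction in which the jaws open and shut, and the axes are right-handed (so a half turn about z gives the same grasp; the last joint's range is limited). The gripper opens to 85 mm and grips with 20 to 120 N. Pads are 22 mm wide; open, the fingers measure 114 mm over their backs; the gripper's body (76 mm by 85 mm) begins 54 mm behind the grasp point. The pads swing forward as they close: fully open they stand 13 mm farther back than shut.
Start: joints at [-1.089, 24.242, 93.386, -0, 62.372, -1.089], TCP at [0.625, 0, 0.231] pointing down, gripper open.
Joint ranges: [-172.04, 172.04], [-51.8, 120.97], [4.93, 147.93], [-75.15, 255.16], [6.16, 154.13], [-145.62, 145.62]. Speed limits (degrees/s): [136.94, 136.94, 172.46, 180, 180, 180].

## Interface

Orientations are given as [roll, pitch, yaw] about the fixed x, y, z axes, in that order (R = Rz(yaw) Ry(pitch) Rx(roll)).
In Python, from cell import r gives the robot as it stands.
- The arm moves only by the tool send_rows, never from a script. Its argument "plan" is a list of rows, each an object with "linear": the shift along the tool's x, y, z each as a share of 0.5 m, from -1 to 1, a list of three; "rot": the turn, a rotation vector about the tool's x, y, z each as a share of 180 degrees, from -1 to 1, a list of three. A call has exactly 5 rows; each row shifts and turns the commanded pose from where the row before left it, along the tool's axes as they then stand; what a row does not reach is not made up. A row lasts 1/8 s, in which the tool goes at most 62.5 mm and 10.7 degrees, less where a joint would pass 70% of its speed; a pose out of reach is approached as far as the arm can. A call with a number of a shift or a turn outside -1 to 1 is refused whole. A call with a gripper value outside its range is refused whole. "claw" is the gripper's target within -1 to 1 (shut at 1, half-way at 0, fully open at -1), set as the call begins (left out, the last holds). The fingers move at their own pace and stop on an object; "force" is the grip in N (left out, the last holds). Time passes only in rows, so rows that do not move let the fingers close, or fill a call up. It gives the time, the measured TCP pose, the force and the opening at its end, in the units of the state.
- r.get_obs(): the state, without advancing time (a new reading comes with each control period).
- r.capture(name): name is "scene" or "side" or "wrist"; returns a dict with "img" (400x640x3 uint8, red, green, blue), "intrinsics" (3x3 intrinsics, pixels), "R" (3x3) and "t" (3): a world point X has camera coordinates R X + t. Camera axes: x right, y down, z forward; pixel columns grow to the right and rows downward; lengths in m; the calibration is good to about 2 mm. A picture is of the moment at which its call begins. There is no depth.
- r.job_done(): hands the job in, once; it reports no verdict.
The state is a dict: "t": time; "joint_pos": joint angles; "dq": joint speeds; "joint_efforts": joint torques, N m; "tool_pos": TCP position; "orientation": TCP orientation; "contact_force": force on the tool from outside, world axes, zero at the start; "moment": the same for the moment, N m; "grip_width": opening from 0.0 (shut) to 1.0 (fully open).
Only numpy, scipy, OpenCV 4.12 (cv2) and the standard library are available. Lean on these libraries where they do the work, as an engineer would, in place of code of your own. Each camera call takes 0.05 s, during which the arm holds its last target.

## Task

The drilling is done: put the drill case away. Push the upright leaf of drill bits down flat into the tray first, then swing the blue lid over it and push it fully shut, leaving the case where it stands. Just push with the fingertips, pinch and lift nothing, and leave the tools and cans around the case alone.

Things in the scene. Friction and masses are not known exactly. Their poses are not given: they have to be found in the camera images.
- case: blue steel drill-bit case standing loose on the bench, about 2.2 kg in all. Its lower half is an open tray, 170 mm along its x by 240 mm along its y, rim 34 mm above the bench. Origin: centre of the underside. x points level from the tray's front (leaf hinge side, nearest the robot) to its rear (lid hinge); y runs along both hinges; z up. A push of over about 15 N slides it.
- leaf (a joint): bit leaf angle, rad: 0 = folded flat in the tray (stop), 1.57 = upright; begins 1.45 to 1.75. An aluminium plate 125 mm tall, 200 mm wide, 11 drill bits on its rear side; its smooth outer face looks to case -x when upright, up when folded. It folds from upright towards case +x. A friction hinge (0.27 N m) leaves it wherever it is let go: push it all the way; 2 to 5 N at mid-height moves it.
- leaf_edge (a point): middle of the leaf's free edge (yellow-painted strip) on its outer face, 123 mm from the hinge line along the plate. Folded down it lies 29.5 mm above the bench, 4.5 mm below the tray's rim, 59 mm behind the case's centre.
- leaf_hinge (a point): middle of the leaf's hinge line, 64 mm in front of the case's centre (case x = -0.064) and 16.5 mm above the bench; the line runs along case y. The plate's outer face lies 13 mm off this line (towards case -x when upright, upwards when folded).
- lid (a joint): lid angle, rad: 0 = shut on the tray (stop), 1.57 = upright, more = leaning back; begins 1.6 to 1.9. A blue steel pan 170 x 240 mm, 14 mm deep, hinged on the tray's rear rim, swinging over towards case -x to shut. A friction hinge (0.38 N m) leaves it wherever it is let go: push it all the way; 2 to 5 N near its free edge moves it.
- lid_edge (a point): middle of the lid's free edge on its outer face (the face turned away from the leaf when open, the top when shut), 170 mm from the hinge line along the lid. Shut, it lies 48.5 mm above the bench.
- lid_hinge (a point): middle of the lid's hinge line, 85 mm behind the case's centre (case x = +0.085), 34.5 mm above the bench; the line runs along case y. The lid's smooth outer face lies 14 mm off this line (towards case +x when upright, upwards when shut). Behind the open lid lie only low tools (under 35 mm tall).
- spray_can: red spray can with a black cap, 53 mm across, 172 mm tall, standing; loose near the case, a bystander to be left alone; origin at the centre of its underside
- grease_jar: black screw-top jar with a yellow cap, 68 mm across, 85 mm tall, standing; loose near the case, a bystander to be left alone; origin at the centre of its underside
- screwdriver: orange-handled screwdriver, 190 mm long, lying on the bench; loose near the case, a bystander to be left alone; origin at the centre of its underside
- wrench: steel spanner, 180 mm long, lying on the bench; loose near the case, a bystander to be left alone; origin at the centre of its underside
- socket: steel socket, 26 mm across, 40 mm tall, standing on end; loose near the case, a bystander to be left alone; origin at the centre of its underside
- bolt: hex bolt standing on its head, 28 mm across the head, 55 mm tall; loose near the case, a bystander to be left alone; origin at the centre of its underside
- ear_muffs: black ear defenders lying on the bench, about 145 x 145 mm, 72 mm tall; loose near the case, a bystander to be left alone; origin at the centre of its underside

How it is judged:
By the outcome, as a careful person would: the job done as asked, in the order asked, and still so for the second after the job is handed in, with the robot touching nothing.
It also fails if it takes over 54 s, if anything falls off the work surface, if the arm or the gripper's body presses on something with over 40 N, if the wrist force passes 120 N, or if a joint passes its speed limit or range.

## Working session

There is one attempt and no reset: what is moved stays moved. The work goes in short steps, Python scripts to look and compute and a tool call to move; the robot and the scene stay as the last step left them, time stands still between calls to the robot, and variables do not carry over. Pictures are saved under pics/ and viewed, and the job is handed in when it is done.

Besides the shell and the picture viewer there is one more tool, called after "Emit:" by a JSON object that holds its "method" and its "body". send_rows: Moves the arm, as the interface text tells. Its arguments: {"type":"object","properties":{"plan":{"type":"array","items":{"type":"object","properties":{"linear":{"type":"array","items":{"type":"number"}},"rot":{"type":"array","items":{"type":"number"}}}}},"claw":{"type":"number"},"force":{"type":"number"}},"required":["plan"]}

```bash
mkdir -p pics; ls; python3 - <<'E'
from cell import r
import cv2,numpy as np,json
for n in ["scene","side","wrist"]:
    c=r.capture(n); cv2.imwrite(f"pics/{n}0.png",c["img"][:,:,::-1])
    print(n,np.round(c["intrinsics"],1).tolist(),np.round(c["R"],4).tolist(),np.round(c["t"],4).tolist())
    np.savez(f"{n}0.npz",**c)
print(r.get_obs())
E
```

```text
pics
scene [[472.2, 0.0, 334.7], [0.0, 472.2, 203.8], [0.0, 0.0, 1.0]] [[0.996, -0.0878, -0.0178], [-0.0721, -0.6678, -0.7408], [0.0531, 0.7391, -0.6715]] [-0.6071, 0.0591, 1.4079]
side [[426.1, 0.0, 312.3], [0.0, 426.1, 198.8], [0.0, 0.0, 1.0]] [[0.8165, -0.577, 0.0215], [-0.3563, -0.5328, -0.7676], [0.4543, 0.6191, -0.6406]] [-0.536, 0.2434, 0.8733]
wrist [[300.4, 0.0, 316.4], [0.0, 300.4, 199.2], [0.0, 0.0, 1.0]] [[1.0, 0.0002, -0.0023], [0.0009, -0.9616, 0.2745], [-0.0021, -0.2745, -0.9616]] [-0.6232, -0.0368, 0.3779]
{'t': 0.15, 'joint_pos': array([-1.08819293e+00,  2.42770992e+01,  9.34198112e+01, -8.48943386e-04,
        6.23730530e+01, -1.08911050e+00]), 'dq': array([-0.02654788, -0.08690241, -0.16048749, -0.07183764,  0.06019512,
       -0.01582685]), 'joint_efforts': array([-4.44887983e-04, -5.57771087e+01, -2.82016718e+01, -7.78417484e-05,
        4.77195630e-03,  2.40273175e-05]), 'tool_pos': array([6.24582303e-01, 3.43576167e-05, 2.30705282e-01]), 'orientation': array([-1.79999422e+02,  6.99650477e-02,  1.31205033e-03]), 'contact_force': array([ 0.32995583, -0.22589295, -0.51216518]), 'moment': array([ 0.04578896, -0.03184392, -0.04663893]), 'grip_width': 1.0011502193898825}
```

View pics/scene0.png

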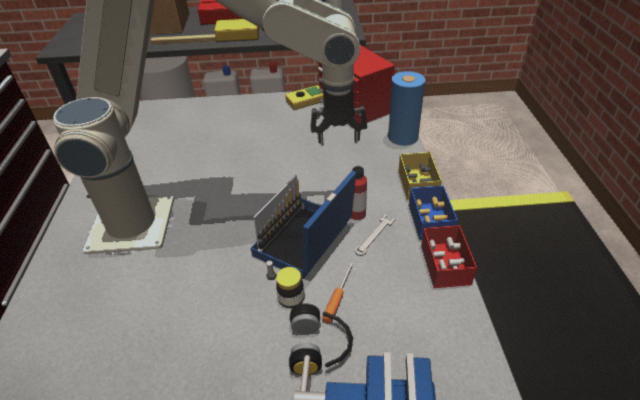

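View pics/side0.png

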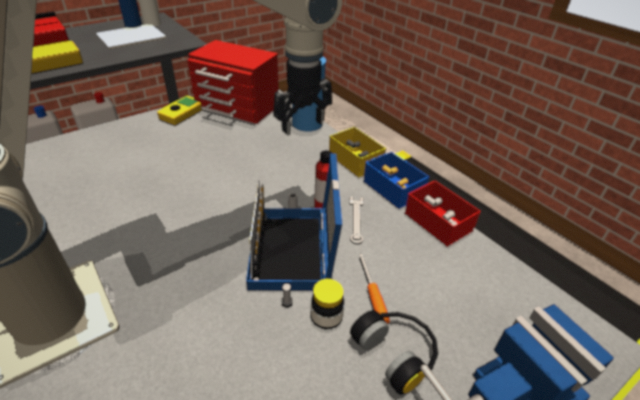

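View pics/wrist0.png

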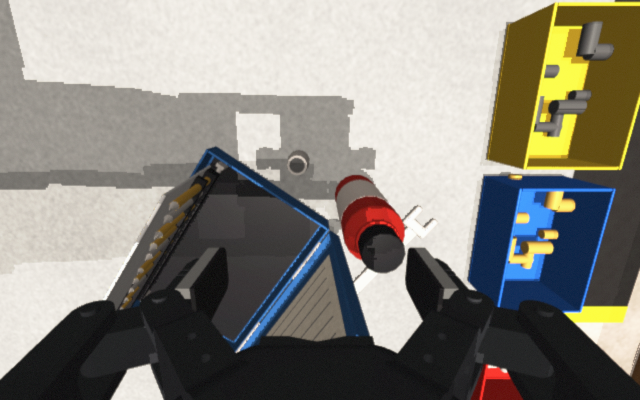

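```bash
python3 - <<'E'
import cv2
a=cv2.imread("pics/scene0.png")[160:290,230:390]; cv2.imwrite("pics/s_c.png",cv2.resize(a,None,fx=5,fy=4.6,interpolation=cv2.INTER_CUBIC)[:600])
a=cv2.imread("pics/side0.png")[150:300,230:390]; cv2.imwrite("pics/d_c.png",cv2.resize(a,None,fx=4,fy=4,interpolation=cv2.INTER_CUBIC))
a=cv2.imread("pics/wrist0.png")[130:360,90:420]; cv2.imwrite("pics/w_c.png",cv2.resize(a,None,fx=2.4,fy=2.4,interpolation=cv2.INTER_CUBIC))
E
```

```text
(no output)
```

View pics/s_c.png

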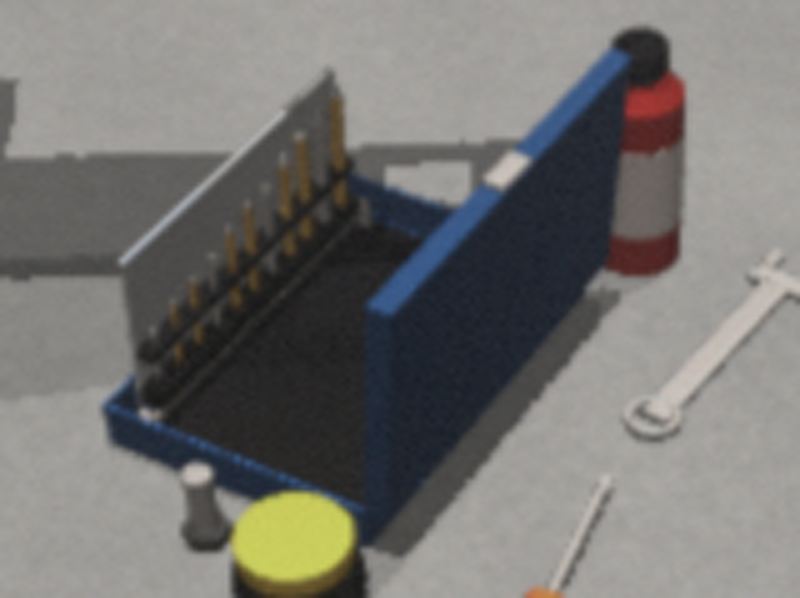

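View pics/d_c.png

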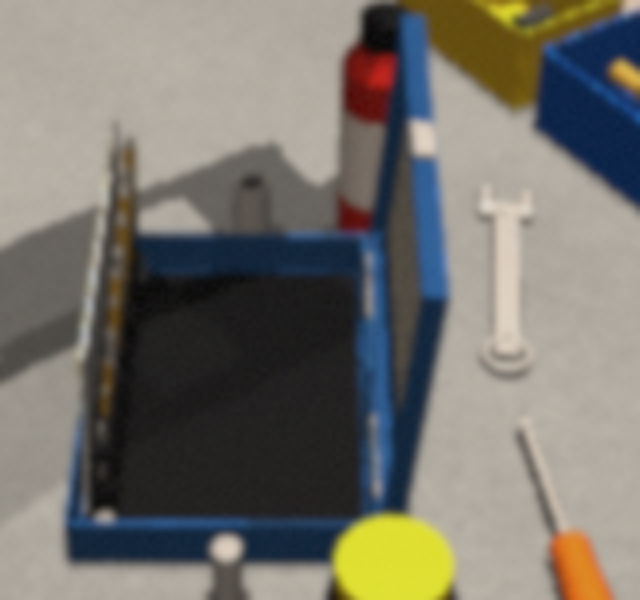

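View pics/w_c.png

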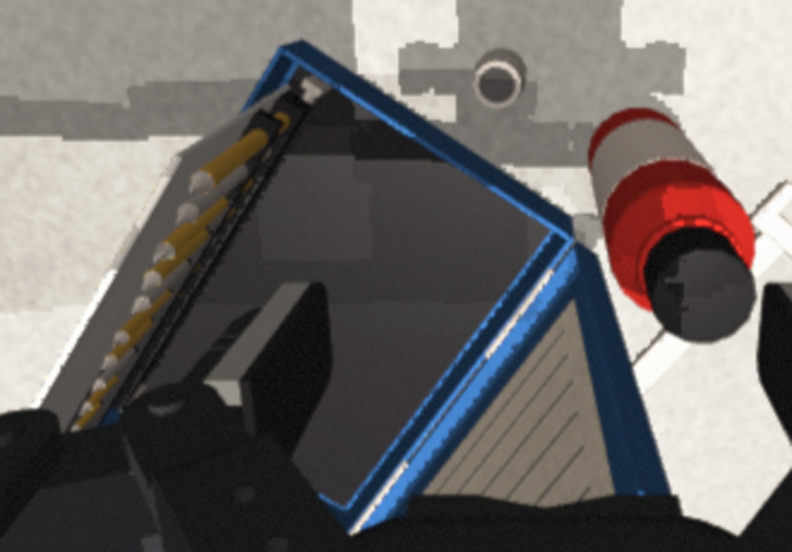

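```bash
cat > geo.py <<'E'
import numpy as np,cv2
from scipy.optimize import least_squares
def c2w(p,pose):
    x,y,th=pose; c,s=np.cos(th),np.sin(th); p=np.asarray(p,float)
    return np.array([x+c*p[0]-s*p[1],y+s*p[0]+c*p[1],p[2]])
def leafp(a,d=.123,o=.013,y=0):
    return np.array([-.064+d*np.cos(a)-o*np.sin(a),y,.0165+d*np.sin(a)+o*np.cos(a)])
def lidp(a,d=.17,o=.014,y=0):
    return np.array([.085-d*np.cos(a)+o*np.sin(a),y,.0345+d*np.sin(a)+o*np.cos(a)])
def proj(c,X):
    q=c["intrinsics"]@(c["R"]@X+c["t"]); return q[:2]/q[2]
E
cat > fit.py <<'E'
from geo import *
C={n:np.load(f"{n}0.npz") for n in ["scene","side","wrist"]}
F=lambda p:("F",p)
obs=[("scene",(251.4,248.7),"t",(-.085,-.12,.034)),("scene",(252.6,256.7),"t",(-.085,-.12,0)),
("scene",(254.4,217),"f",(.125,.013,-.1)),("scene",(296,175.2),"f",(.125,.013,.1)),
("scene",(307.6,227.8),"l",(.17,.014,-.12)),("scene",(356,172.4),"l",(.17,.014,.12)),("scene",(303.6,225.9),"l",(.17,0,-.12)),
("side",(247.5,280.5),"t",(-.085,-.12,.034)),("side",(247.5,290),"t",(-.085,-.12,0)),
("side",(250,239.3),"f",(.125,.013,-.1)),("side",(259.2,180.5),"f",(.125,.013,.1)),
("side",(341.2,224.2),"l",(.17,.014,-.12)),("side",(336,223),"l",(.17,0,-.12)),("side",(336,154.5),"l",(.17,.014,.12)),
("wrist",(210.8,147.5),"t",(-.085,.12,.034)),("wrist",(329.6,229.2),"t",(.085,.12,.034)),("wrist",(165,193.3),"f",(.125,.013,.1))]
def pt(v,k,p):
    q=p if k=="t" else leafp(v[3],*p) if k=="f" else lidp(v[4],*p)
    return c2w(q,v[:3])
def res(v): return np.concatenate([proj(C[c],pt(v,k,p))-px for c,px,k,p in obs])
s=least_squares(res,[.5,-.15,-.5,1.57,1.7],loss="soft_l1")
v=s.x; print(np.round(v,4),np.degrees(v[2]))
for o,e in zip(obs,res(v).reshape(-1,2)): print(o[0],o[2],o[3],np.round(e,1))
print("leaf_edge",c2w(leafp(v[3]),v[:3]),"lid_edge",c2w(lidp(v[4]),v[:3]))
np.save("v.npy",v)
E
python3 fit.py
```

```text
[ 0.5048 -0.116  -0.6079  1.5281  1.6341] -34.83065321448272
scene t (-0.085, -0.12, 0.034) [-0.8 -1.3]
scene t (-0.085, -0.12, 0) [-0.3 -1. ]
scene f (0.125, 0.013, -0.1) [-0.6 -1.2]
scene f (0.125, 0.013, 0.1) [ 0.3 -2. ]
scene l (0.17, 0.014, -0.12) [ 0.2 -0. ]
scene l (0.17, 0.014, 0.12) [ 0.2 -1.1]
scene l (0.17, 0, -0.12) [-0.9 -0.4]
side t (-0.085, -0.12, 0.034) [-0.6 -0.2]
side t (-0.085, -0.12, 0) [0.6 0.3]
side f (0.125, 0.013, -0.1) [ 0.6 -1.1]
side f (0.125, 0.013, 0.1) [ 0.1 -2.1]
side l (0.17, 0.014, -0.12) [ 1.5 -0.4]
side l (0.17, 0, -0.12) [-0.6  0.3]
side l (0.17, 0.014, 0.12) [ 0.4 -1.2]
wrist t (-0.085, 0.12, 0.034) [-1.6  0.7]
wrist t (0.085, 0.12, 0.034) [3.2 0.3]
wrist f (0.125, 0.013, 0.1) [-0.4  0.6]
leaf_edge [ 0.44587188 -0.07498037  0.13994303] lid_edge [ 0.59482271 -0.17862212  0.20327384]
```

Emit:
{"method": "send_rows", "body": {"claw": 1, "force": 40, "plan": [{"linear": [-0.091, 0.017, -0.008], "rot": [0, 0, 0]}, {"linear": [-0.091, 0.017, -0.008], "rot": [0, 0, 0]}, {"linear": [-0.091, 0.017, -0.008], "rot": [0, 0, 0]}, {"linear": [-0.091, 0.017, -0.008], "rot": [0, 0, 0]}, {"linear": [-0.091, 0.017, -0.008], "rot": [0, 0, 0]}]}}

```text
t: 0.78
tool_pos: [0.3959, -0.0426, 0.2512]
orientation: [180.0, 0.0, 0.0]
contact_force: [-0.1, 0.3, 0.8]
grip_width: 0.002
```

Emit:
{"method": "send_rows", "body": {"plan": [{"linear": [0, 0, 0], "rot": [0, 0, -0.058]}, {"linear": [0, 0, 0], "rot": [0, 0, -0.058]}, {"linear": [0, 0, 0], "rot": [0, 0, -0.058]}, {"linear": [0, 0, 0], "rot": [0, 0, -0.058]}, {"linear": [0, 0, 0], "rot": [0, 0, -0.058]}]}}

```text
t: 1.4
tool_pos: [0.3973, -0.0425, 0.2512]
orientation: [-180.0, 0.0, 52.5]
contact_force: [0.2, -0.5, 0.0]
grip_width: -0.0
```

Emit:
{"method": "send_rows", "body": {"plan": [{"linear": [0, 0, 0], "rot": [0, 0, -0.017]}, {"linear": [0, 0, 0], "rot": [0, 0, 0]}, {"linear": [0, 0, 0], "rot": [0, 0, 0]}, {"linear": [0, 0, 0], "rot": [0, 0, 0]}, {"linear": [0, 0, 0], "rot": [0, 0, 0]}]}}

```text
t: 2.02
tool_pos: [0.3975, -0.0425, 0.2513]
orientation: [-180.0, 0.0, 55.2]
contact_force: [-0.4, 0.0, 0.2]
grip_width: -0.006
```

```bash
cat > look.py <<'E'
import sys,cv2,numpy as np
from cell import r
from geo import *
v=np.load("v.npy"); k=sys.argv[1]
def cs(p):
    d=np.array(p)-np.array([v[0],v[1],0]); c,s=np.cos(v[2]),np.sin(v[2]); return np.array([c*d[0]+s*d[1],-s*d[0]+c*d[1],d[2]])
ims=[]
for n,(y0,y1,x0,x1) in dict(scene=(130,330,200,440),side=(100,300,190,430)).items():
    c=r.capture(n); np.savez(f"{n}{k}.npz",**c); ims.append(cv2.resize(c["img"][y0:y1,x0:x1,::-1],(800 if 0 else 400,333)))
cv2.imwrite(f"pics/l{k}.png",np.hstack(ims))
o=r.get_obs(); print(o["t"],"tcp case",np.round(cs(o["tool_pos"]),4),np.round(o["tool_pos"],4),np.round(o["orientation"],1),"F",np.round(o["contact_force"],1),o["grip_width"])
E
python3 look.py 1
```

```text
2.125 tcp case [-0.13   -0.001   0.2513] [ 0.3975 -0.0425  0.2513] [-180.     0.    55.2] F [ 0.1  0.3 -0.2] -0.004071835975943893
```

View pics/l1.png

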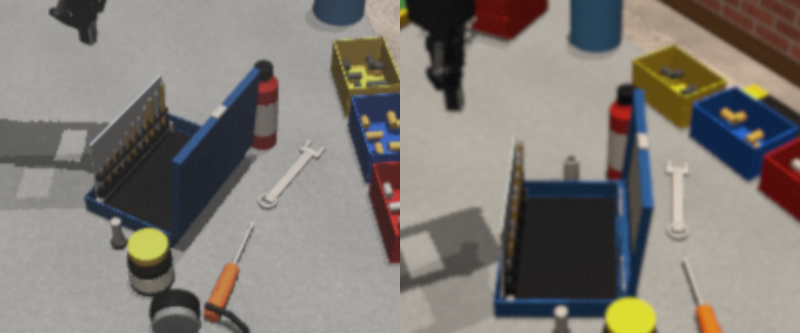

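Emit:
{"method": "send_rows", "body": {"plan": [{"linear": [0, 0, 0.097], "rot": [0, 0, 0]}, {"linear": [0, 0, 0.097], "rot": [0, 0, 0]}, {"linear": [0, 0, 0.097], "rot": [0, 0, 0]}, {"linear": [0, 0.04, 0], "rot": [0, 0, 0]}, {"linear": [0, 0.04, 0], "rot": [0, 0, 0]}]}}

```text
t: 2.75
tool_pos: [0.433, -0.0664, 0.1072]
orientation: [179.9, -0.1, 55.3]
contact_force: [0.4, -0.2, 0.8]
grip_width: 0.002
```

Emit:
{"method": "send_rows", "body": {"plan": [{"linear": [0, 0.018, 0], "rot": [0, 0, 0]}, {"linear": [0, 0.018, 0], "rot": [0, 0, 0]}, {"linear": [0, 0.03, 0], "rot": [0, 0, 0]}, {"linear": [0, 0.03, 0.008], "rot": [0, 0, 0]}, {"linear": [0, 0, 0], "rot": [0, 0, 0]}]}}

```text
t: 3.38
tool_pos: [0.4714, -0.0935, 0.1017]
orientation: [179.9, -0.0, 55.2]
contact_force: [0.2, -0.1, -0.7]
grip_width: 0.001
```

```bash
python3 look.py 2
```

```text
3.475 tcp case [-0.0415 -0.0008  0.1017] [ 0.4703 -0.0929  0.1017] [180.   -0.   55.2] F [-0.6  0.3  0.1] 0.0022280576471021708
```

View pics/l2.png

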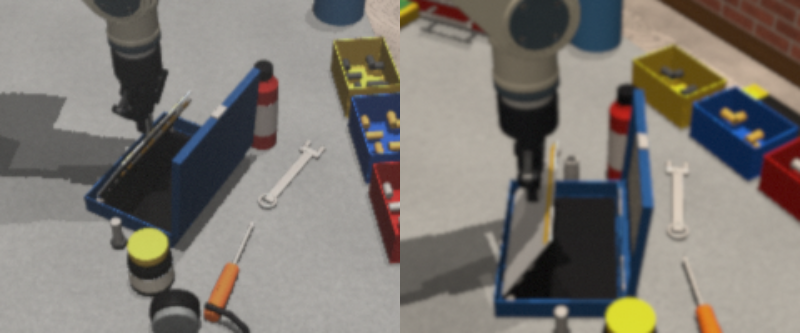

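Emit:
{"method": "send_rows", "body": {"plan": [{"linear": [0, 0.021, 0.011], "rot": [0, 0, 0]}, {"linear": [0, 0.021, 0.013], "rot": [0, 0, 0]}, {"linear": [0, 0.017, 0.017], "rot": [0, 0, 0]}, {"linear": [0, 0.017, 0.016], "rot": [0, 0, 0]}, {"linear": [0, 0.013, 0.021], "rot": [0, 0, 0]}]}}

```text
t: 4.1
tool_pos: [0.5073, -0.1185, 0.0622]
orientation: [179.9, -0.0, 55.3]
contact_force: [0.1, -0.5, 3.6]
grip_width: -0.002
```

Emit:
{"method": "send_rows", "body": {"plan": [{"linear": [0, 0.011, 0.02], "rot": [0, 0, 0]}, {"linear": [0, 0.009, 0.023], "rot": [0, 0, 0]}, {"linear": [0, 0.004, 0.023], "rot": [0, 0, 0]}, {"linear": [0, 0, 0.004], "rot": [0, 0, 0]}, {"linear": [0, 0, 0], "rot": [0, 0, 0]}]}}

```text
t: 4.72
tool_pos: [0.5167, -0.125, 0.0293]
orientation: [179.9, -0.0, 55.3]
contact_force: [-4.7, 0.6, 23.4]
grip_width: -0.0
```

```bash
python3 look.py 3
```

```text
4.825 tcp case [ 0.015  -0.0006  0.0292] [ 0.5167 -0.125   0.0292] [179.9  -0.   55.3] F [-4.7  0.5 22.9] -0.003351401290580881
```

View pics/l3.png

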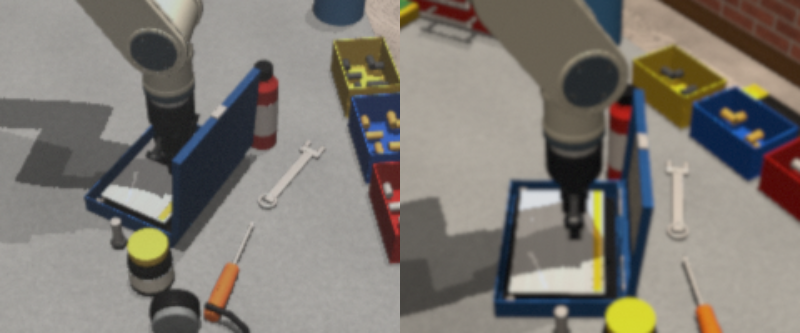

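Emit:
{"method": "send_rows", "body": {"plan": [{"linear": [0, 0, -0.1], "rot": [0, 0, 0]}, {"linear": [0, 0, -0.12], "rot": [0, 0, 0]}, {"linear": [0, 0, -0.12], "rot": [0, 0, 0]}, {"linear": [0, 0, -0.12], "rot": [0, 0, 0]}, {"linear": [0, 0, 0], "rot": [0, 0, 0]}]}}

```text
t: 5.45
tool_pos: [0.5191, -0.1255, 0.2624]
orientation: [179.5, -0.2, 55.3]
contact_force: [0.3, 0.4, -0.4]
grip_width: -0.003
```

```bash
python3 look.py 4; python3 - <<'E'
from geo import *
import os
v=np.load("v.npy")
def ray(n,px,z):
    c=np.load(n); d=c["R"].T@np.linalg.inv(c["intrinsics"])@np.array([*px,1]); o=-c["R"].T@c["t"]; return o+d*(z-o[2])/d[2]
def cs(p):
    d=np.array(p)-np.array([v[0],v[1],0]); c,s=np.cos(v[2]),np.sin(v[2]); return np.array([c*d[0]+s*d[1],-s*d[0]+c*d[1],d[2]])
print("can cap", cs(ray("scene0.npz",(358,169),.172)), cs(ray("wrist0.npz",(381,249),.172)),cs(ray("side0.npz",(325,153),.172)))
E
```

```text
5.55 tcp case [ 0.0143 -0.0007  0.2576] [ 0.5161 -0.1247  0.2576] [180.   -0.   55.3] F [ 0.4 -0.4 -0.1] 0.0014439702111063934
can cap [0.09097697 0.16668721 0.172     ] [0.08485691 0.16837729 0.172     ] [0.08590433 0.16742107 0.172     ]
```

View pics/l4.png

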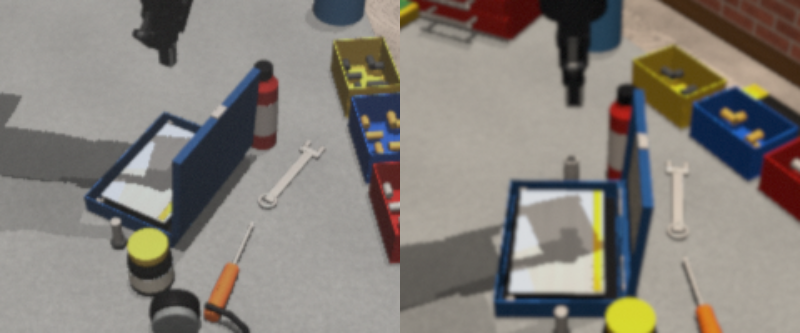

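Emit:
{"method": "send_rows", "body": {"plan": [{"linear": [-0.013, 0.1, 0], "rot": [0, 0, 0]}, {"linear": [-0.013, 0.1, 0], "rot": [0, 0, 0]}, {"linear": [-0.013, 0.1, 0], "rot": [0, 0, 0]}, {"linear": [0, 0, 0.084], "rot": [0, 0, 0]}, {"linear": [0, 0, 0.084], "rot": [0, 0, 0]}]}}

```text
t: 6.18
tool_pos: [0.6273, -0.2263, 0.1695]
orientation: [-179.8, 0.0, 55.2]
contact_force: [0.4, 0.4, -0.2]
grip_width: -0.005
```

```bash
python3 look.py 5
```

```text
6.275 tcp case [ 0.1597 -0.0213  0.1657] [ 0.6237 -0.2247  0.1657] [-179.2    0.2   55.2] F [-0.7  0.2 -0.2] -0.0019293997176939065
```

View pics/l5.png

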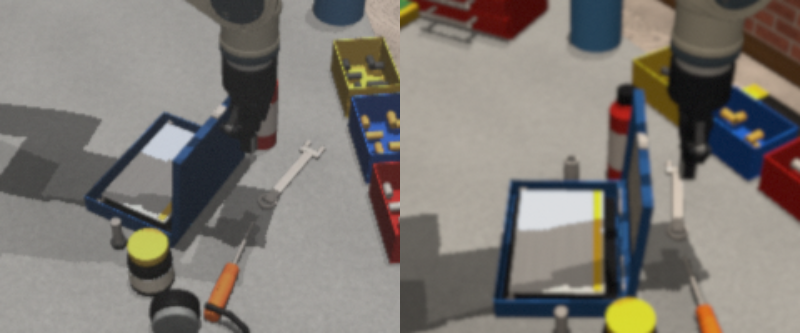

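Emit:
{"method": "send_rows", "body": {"plan": [{"linear": [0, -0.04, 0], "rot": [0, 0, 0]}, {"linear": [0, -0.04, 0], "rot": [0, 0, 0]}, {"linear": [0, -0.03, 0], "rot": [0, 0, 0]}, {"linear": [0, -0.035, 0], "rot": [0, 0, 0]}, {"linear": [0, -0.035, 0], "rot": [0, 0, 0]}]}}

```text
t: 6.9
tool_pos: [0.5549, -0.1751, 0.1746]
orientation: [179.9, -0.0, 55.3]
contact_force: [1.9, -1.7, -1.4]
grip_width: -0.001
```

```bash
python3 look.py 6
```

```text
7.0 tcp case [ 0.0732 -0.0201  0.1742] [ 0.5534 -0.1742  0.1742] [-180.     0.    55.3] F [-0.4 -0.4  0.6] 0.0006686161360386505
```

View pics/l6.png

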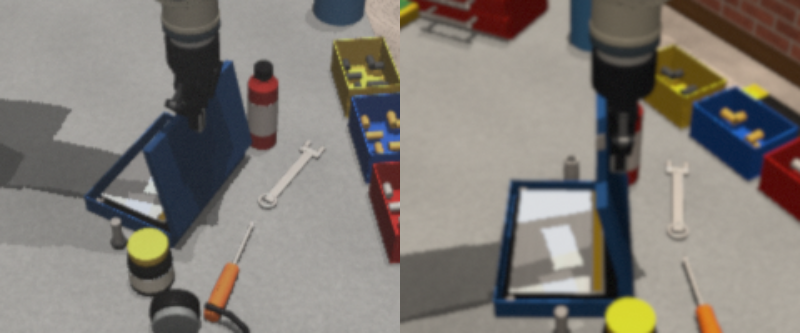

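Emit:
{"method": "send_rows", "body": {"plan": [{"linear": [0, -0.036, 0.01], "rot": [0, 0, 0]}, {"linear": [0, -0.034, 0.013], "rot": [0, 0, 0]}, {"linear": [0, -0.032, 0.017], "rot": [0, 0, 0]}, {"linear": [0, -0.03, 0.021], "rot": [0, 0, 0]}, {"linear": [0, -0.027, 0.025], "rot": [0, 0, 0]}]}}

```text
t: 7.62
tool_pos: [0.4891, -0.1295, 0.1306]
orientation: [180.0, -0.0, 55.3]
contact_force: [1.4, 0.2, 0.5]
grip_width: -0.003
```

Emit:
{"method": "send_rows", "body": {"plan": [{"linear": [0, -0.023, 0.029], "rot": [0, 0, 0]}, {"linear": [0, -0.019, 0.031], "rot": [0, 0, 0]}, {"linear": [0, -0.016, 0.033], "rot": [0, 0, 0]}, {"linear": [0, -0.011, 0.033], "rot": [0, 0, 0]}, {"linear": [0, -0.006, 0.02], "rot": [0, 0, 0]}]}}

```text
t: 8.25
tool_pos: [0.4577, -0.1081, 0.0569]
orientation: [-179.9, 0.0, 55.3]
contact_force: [-0.6, 0.6, 0.3]
grip_width: -0.002
```

```bash
python3 look.py 7
```

```text
8.35 tcp case [-0.0435 -0.0206  0.0568] [ 0.4573 -0.108   0.0568] [-1.799e+02  1.000e-01  5.530e+01] F [0.2 0.3 0.9] -0.0009978948736471646
```

View pics/l7.png

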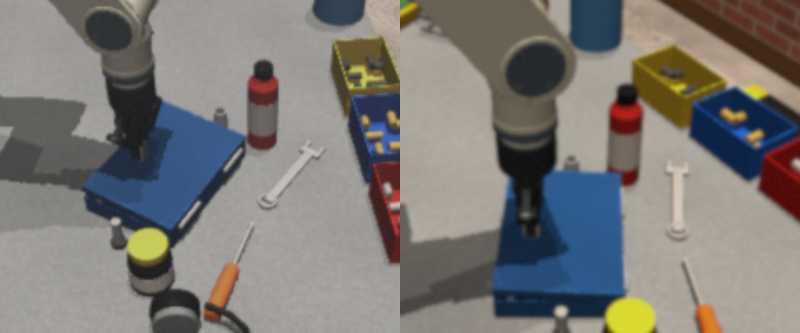

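Emit:
{"method": "send_rows", "body": {"plan": [{"linear": [0, 0, 0.008], "rot": [0, 0, 0]}, {"linear": [0, 0, 0.008], "rot": [0, 0, 0]}, {"linear": [0, 0, 0.003], "rot": [0, 0, 0]}, {"linear": [0, 0, 0], "rot": [0, 0, 0]}, {"linear": [0, 0, 0], "rot": [0, 0, 0]}]}}

```text
t: 8.98
tool_pos: [0.4585, -0.1084, 0.0485]
orientation: [180.0, -0.0, 55.3]
contact_force: [0.1, -0.4, 2.0]
grip_width: 0.002
```

Emit:
{"method": "send_rows", "body": {"plan": [{"linear": [0, 0, 0.002], "rot": [0, 0, 0]}, {"linear": [0, 0, 0.002], "rot": [0, 0, 0]}, {"linear": [0, 0, 0], "rot": [0, 0, 0]}, {"linear": [0, 0, 0], "rot": [0, 0, 0]}, {"linear": [0, 0, 0], "rot": [0, 0, 0]}]}}

```text
t: 9.6
tool_pos: [0.4586, -0.1085, 0.0482]
orientation: [179.9, -0.0, 55.3]
contact_force: [-6.4, 1.2, 29.4]
grip_width: -0.004
```

Firm stop at z = 48.2 mm with 29 N: the lid is shut. I'll lift clear and check.

Emit:
{"method": "send_rows", "body": {"plan": [{"linear": [0, 0, -0.04], "rot": [0, 0, 0]}, {"linear": [0, 0, -0.1], "rot": [0, 0, 0]}, {"linear": [0, 0, -0.12], "rot": [0, 0, 0]}, {"linear": [0, 0, -0.12], "rot": [0, 0, 0]}, {"linear": [0, 0, 0], "rot": [0, 0, 0]}]}}

```text
t: 10.22
tool_pos: [0.4612, -0.1091, 0.241]
orientation: [179.5, -0.2, 55.3]
contact_force: [-0.0, -0.1, -1.1]
grip_width: 0.001
```

```bash
python3 look.py 8; python3 - <<'E'
from geo import *
v=np.load("v.npy")
ims=[]
for n,(y0,y1,x0,x1) in dict(scene=(150,350,220,420),side=(150,350,220,420)).items():
    c=np.load(f"{n}8.npz"); a=cv2.resize(c["img"][y0:y1,x0:x1,::-1],(400,400),interpolation=cv2.INTER_CUBIC)
    P=[(proj(c,c2w((x,y,.0485 if x<0 else .0485),v[:3]))-[x0,y0])*2 for x,y in [(-.085,-.12),(-.085,.12),(.085,.12),(.085,-.12)]]
    cv2.polylines(a,[np.int32(P)],True,(0,255,255),1); ims.append(a)
cv2.imwrite("pics/fin.png",np.hstack(ims))
E
```

```text
10.325 tcp case [-0.0425 -0.0203  0.2367] [ 0.4582 -0.1084  0.2367] [179.9  -0.   55.3] F [-0.3  0.5  0.1] 0.00063634006082804
```

View pics/fin.png

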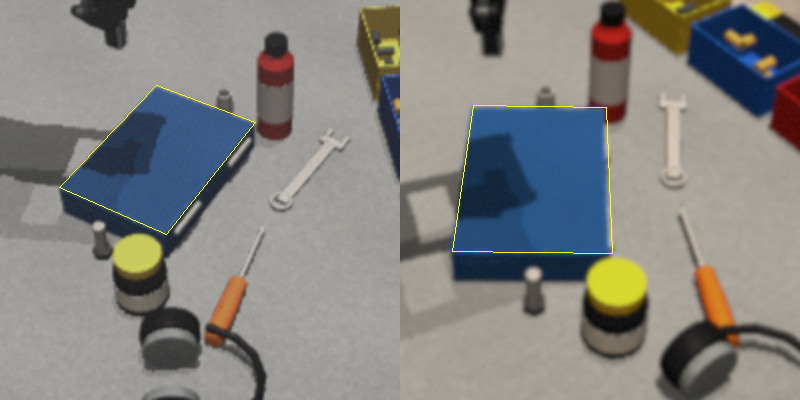

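The shut-lid outline, projected from the case pose I measured at the start, matches the lid in both views. The case hasn't moved, the bystanders stand as before, and the arm is clear.

```bash
python3 -c "
from cell import r
print(r.job_done())"
```

```text
the job is handed in; nothing more can be done
None
```

The drill case is put away: I pushed the bit leaf flat into the tray first, then swung the lid over and pushed it shut, using only the closed fingertips. I handed the job in about 10 s into the 54 s allowed.

- **Leaf:** it hit its stop with the fingertips at 29.2 mm (29.5 mm expected), with 23 N on the wrist. The picture after I lifted away showed it lying flat.
- **Lid:** the first press reached 48.5 mm with only 2 N, so I pressed a little further. It then stopped firmly at 48.2 mm (48.5 mm expected) with 29 N.
- **Case and surroundings:** the lid's shut outline, drawn from the case position I measured at the start, matches the lid in both final camera views, so the case has not visibly moved. The tools and cans look as they did, though I checked those by eye only. The arm ended about 19 cm above the lid, touching nothing.

No check failed or disagreed, but handing in gives no verdict.

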